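# Hang the strainer in the bayonet collar and twist it until it locks

## Task

Hang the steel strainer with the orange grip in the green drip stand: lower it through the collar so that its two brass lugs pass the two entry slots, then turn it clockwise (seen from above) under a light press until you feel the lugs drop into the hidden locking notches, stop turning there and let it go, hanging upright. Work gently: never force the strainer against the stand or the notches, do not tip it over, and leave the tin, block, spanner and nut beside it where they are.

Things in the scene. Friction and masses are not known exactly. Their poses are not given: they have to be found in the camera images.
- strainer_grip (a point): Centre of the strainer's grip, an orange upright bar on its black cap: 52 mm long (this point's x), 14 mm thick (y), 36 mm high; the point is 18 mm below the bar's top and 20 mm above the cap. Grasp it from above across the 14 mm. Half a turn about z changes nothing. Steel strainer, loose, about 0.26 kg (0.19 to 0.34), stands upright on the bench at the start.
- strainer_center (a point): Point on the strainer's axis half-way up, 42 mm below strainer_grip; z up along the axis, x along the lugs and the grip bar. Two brass lugs, 6 mm wide and 6 mm high, stick out on opposite sides (+x and -x, in line with the bar) to 40 mm from the axis; their undersides are 54 mm below strainer_grip.
- strainer: The strainer: cylinder 60 mm in diameter, 116 mm tall with its grip; the lowest 8 mm taper to 48 mm diameter. Origin at the centre of its underside (100 mm below strainer_grip), axes as strainer_center.
- stand: Drip stand fixed to the bench: grey round foot of 124 mm diameter, three steel legs, green collar of 96 mm outer diameter on top. Origin on the collar's upright axis at bench height; x towards a slot. Inside, from the top face down: lip 6 mm thick, then a channel 84 mm wide with a cam ledge as its floor, 14.5 to 17.5 mm below the top face (strainer_grip 36.5 to 39.5 mm above it).
- collar_top (a point): Centre of the collar's top face, 95 mm above the bench; z up. The bore is 64 mm in diameter. The two entry slots for the lugs, 11 mm wide, cut the lip at +x and -x, between pairs of yellow dabs. With lugs standing on the lip beside the slots, strainer_grip is 54 mm above this face. Turned anticlockwise below the lip, the lugs meet fixed stops after about 10 degrees.
- slot (a point): Middle of an entry slot (+x side, 38 mm off the axis) in the top face. Hidden under the lip, 32 to 78 degrees clockwise of the slots (different each time, not measured: to be felt), two notches 11 mm wide are cut in the ledge, which rises 1 to 3 mm on the way to them. There the lugs drop 6.5 mm (strainer_grip 33 mm above the top face) and cannot turn either way. All rigid, little friction.
- grease_tin: Tin with lid, 70 mm in diameter, 42 mm high, on the bench; bystander. Origin at the centre of its underside.
- wood_block: Oak block 44 x 85 x 38 mm on the bench; bystander. Origin at the centre of its underside.
- spanner_19: Combination spanner 229 mm long, lying flat; bystander. Origin at its middle.
- nut_m16: Hexagon nut 24 x 27 x 13 mm; bystander. Origin at the centre of its underside.

How it is judged:
By the outcome, as a careful person would: the job done as asked, in the order asked, and still so for the second after the job is handed in, with the robot touching nothing.
It also fails if it takes over 56 s, if anything falls off the work surface, if the arm or the gripper's body presses on something with over 40 N, if the wrist force passes 120 N, or if a joint passes its speed limit or range.

## Robot

A 6-joint arm with a two-finger parallel gripper is mounted at the origin on a cart in front of the work surface, level with it; the furniture and walls round the work are solid. World frame = base frame: x ahead of the robot, y to its left, z up, the work surface at z = 0. Lengths are in mm, angles in degrees, forces in N, time in s.
With the tool pointing down it reaches from about 350 to 850 mm from the base axis. Payload 8.1 kg.
Tool frame: the origin (TCP) lies at the very end of the fingers, on their centre line; the grasp point (between the pads) lies 19 mm behind it; z points along the fingers, y is the line along which they close (so a half turn about z gives the same grasp; the last joint's range is limited). The gripper opens to 85 mm and grips with 20 to 120 N. Pads are 22 mm wide; open, the fingers measure 114 mm over their backs; the gripper's body (76 mm by 85 mm) begins 54 mm behind the grasp point. The pads swing forward as they close: fully open they stand 13 mm farther back than shut.
Start: joints at [-76.513, 7.471, 85.268, -0, 87.261, -4.893], TCP at [189.216, -569.388, 231.292] pointing down, gripper open.
Joint ranges: [-169.43, 169.43], [-51.17, 129.36], [1.28, 143.12], [-76.62, 256.62], [0, 156.53], [-152.29, 152.29]. Speed limits (degrees/s): [136.94, 136.94, 159.86, 180, 180, 180].

## Interface

Orientations are given as [roll, pitch, yaw] about the fixed x, y, z axes, in that order (R = Rz(yaw) Ry(pitch) Rx(roll)).
In Python, from bench import sense, eyes, job, models gives the robot as it stands. The module is installed in compiled form; this text tells all that it offers.
- The arm moves only by the tool apply_moves, never from a script. Its argument "rows" is a list of rows, each a list of 6 numbers: the shift along the tool's x, y, z in mm, then the turn, a rotation vector about the tool's x, y, z in rad. In form: [[dx, dy, dz, rx, ry, rz], ...]. A call has exactly 5 rows; each row shifts and turns the commanded pose from where the row before left it, along the tool's axes as they then stand; what a row does not reach is not made up. A row lasts 1/8 s, in which the tool goes at most 62.5 mm and 10.7 degrees, less where a joint would pass 70% of its speed; a pose out of reach is approached as far as the arm can. A call is refused whole if a number of a shift passes 62.5 or a number of a turn 0.188, either way. A call with a gripper value outside its range is refused whole. "fingers" is the finger opening in mm, from 0 to 85.4, set as the call begins (left out, the last holds). The fingers move at their own pace and stop on an object; "grip_force" is the grip in N (left out, the last holds). Time passes only in rows, so rows that do not move let the fingers close, or fill a call up. It gives the time, the measured TCP pose, the force, the opening and the grip force at its end, in the units of the state.
- sense(): the state, without advancing time (a new reading comes with each control period).
- eyes.snapshot(name): name is "scene" or "top" or "wrist"; returns (picture, depth): 480x640x3 uint8, red, green, blue; 480x640 float32, mm along the optical axis (not along the pixel's ray), 0 where there is no reading.
- eyes.get_calibration(name): a dict with "intrinsics" (3x3 intrinsics, pixels), "D" ([k1, k2, p1, p2, k3] as OpenCV has them; the pictures are not rectified), "R" (3x3) and "t" (3): a world point X has camera coordinates R X + t; the wrist camera has in their place "mount" (4x4, takes a point from camera to tool coordinates, whose origin is the TCP and whose axes are the flange's). Camera axes: x right, y down, z forward; pixel columns grow to the right and rows downward; lengths in mm; the calibration is good to about 2 mm. A picture is of the moment at which its call begins: read the wrist's pose just before it. get_calibration takes no time and is no camera call.
- job.hand_in(): hands the job in; it is judged then, once.
Trained networks look in the newest picture that a camera, given by its name, has taken for a name from the list of things; names that differ only in an ending like _2 or _b are one class to them, and where a whole thing is asked for, a point or a joint stands for the part that bears it (a point fixed in the world has none). Each returns a list of dicts, best first, with "confidence" (0 to 1); they miss things now and then, are a little off and sometimes report something else, mostly with a low value. They report only what shows in the picture. A call takes as long as a camera call.
- models.boxes_of(name, camera): "xyz" ([x, y, z] in mm, in world coordinates, good to about 4 mm: the middle of the surface that is visible of it).
- models.cut_out(name, camera): "pixels" (480x640 bool, what is visible of it).
- models.place_of(name, camera): "xyz" ([x, y, z] in mm, in world coordinates, good to about 4 mm: a listed point, or the origin of a listed thing).
The state is a dict: "time": time; "joint_pos": joint angles; "qd": joint speeds; "joint_efforts": joint torques, N m; "tool_pos": TCP position; "tcp_rot": TCP orientation; "ft_force": force on the tool from outside, world axes, zero at the start; "wrist_torque": the same for the moment, N m; "finger_gap": finger opening in mm; "grip_force": force on a finger pad.
Only numpy, scipy, OpenCV 4.12 (cv2) and the standard library are available. Lean on these libraries where they do the work, as an engineer would, in place of code of your own. Each camera call takes 0.05 s, during which the arm holds its last target. There are 200 camera calls.

## Working session

There is one attempt and no reset: what is moved stays moved. The work goes in short steps, Python scripts to look and compute and a tool call to move; the robot and the scene stay as the last step left them, time stands still between calls to the robot, and variables do not carry over. Pictures are saved under pics/ and viewed, at most 10 in all, crops included, and the job is handed in when it is done.

Besides the shell and the picture viewer there is one more tool, called after "Call:" by a JSON object that holds its "name" and its "arguments", one argument or row to a line. apply_moves: Moves the arm, as the interface text tells. Its arguments: {"type":"object","properties":{"rows":{"type":"array"},"fingers":{"type":"number"},"grip_force":{"type":"number"}},"required":["rows"]}

```bash
mkdir -p pics; cat > h.py <<'E'
import numpy as np,cv2
from bench import sense,eyes,job,models
def save(n,p): cv2.imwrite('pics/'+p,cv2.cvtColor(eyes_img[n],cv2.COLOR_RGB2BGR))
eyes_img={}; dep={}
def snap(n,p=None):
    eyes_img[n],dep[n]=eyes.snapshot(n)
    if p: save(n,p)
    return eyes_img[n],dep[n]
E
python3 - <<'E'
from h import *
s=sense(); print({k:np.round(v,2).tolist() for k,v in s.items()})
for c in ['scene','top']:
    snap(c,c+'0.png')
    for n in ['strainer_grip','strainer','stand','collar_top','slot','grease_tin','wood_block','spanner_19','nut_m16']:
        print(c,n,[(np.round(r['xyz']).tolist(),round(r['confidence'],2)) for r in models.place_of(n,c)[:3]])
a=np.hstack([eyes_img['scene'],eyes_img['top']]); cv2.imwrite('pics/both.png',cv2.cvtColor(cv2.resize(a,(800,300),interpolation=cv2.INTER_AREA),cv2.COLOR_RGB2BGR))
print(sense()['time'])
E
```

```text
{'time': 0.0, 'joint_pos': [-76.51, 7.52, 85.33, -0.0, 87.26, -4.89], 'qd': [0.1, 0.11, 0.01, 0.08, 0.01, 0.1], 'joint_efforts': [-0.0, -56.94, -50.06, -0.0, 0.01, -0.0], 'tool_pos': [189.08, -568.86, 230.24], 'tcp_rot': [-179.89, -0.01, 18.38], 'ft_force': [0.06, 0.64, 0.62], 'wrist_torque': [0.07, -0.05, 0.01], 'grip_force': 0.0, 'finger_gap': 85.63}
scene strainer_grip [([464.0, -289.0, 99.0], 0.63)]
scene strainer [([465.0, -290.0, -6.0], 0.85)]
scene stand [([504.0, 101.0, -3.0], 0.9)]
scene collar_top [([499.0, 101.0, 97.0], 0.75)]
scene slot [([541.0, 98.0, 92.0], 0.57), ([462.0, -287.0, 62.0], 0.54), ([400.0, -39.0, 2.0], 0.21)]
scene grease_tin [([400.0, -41.0, -0.0], 0.75)]
scene wood_block [([689.0, 107.0, -4.0], 0.67)]
scene spanner_19 [([666.0, -162.0, 2.0], 0.59)]
scene nut_m16 [([385.0, -122.0, -1.0], 0.68), ([666.0, -159.0, 2.0], 0.64)]
top strainer_grip [([467.0, -285.0, 101.0], 0.66)]
top strainer [([465.0, -291.0, 2.0], 0.84)]
top stand [([499.0, 100.0, 1.0], 0.62)]
top collar_top [([498.0, 98.0, 94.0], 0.89)]
top slot [([538.0, 95.0, 94.0], 0.97)]
top grease_tin [([400.0, -36.0, -3.0], 0.63)]
top wood_block [([690.0, 105.0, -2.0], 0.69)]
top spanner_19 [([669.0, -165.0, 0.0], 0.57)]
top nut_m16 [([385.0, -123.0, -2.0], 0.54), ([667.0, -165.0, -3.0], 0.36), ([465.0, -289.0, 0.0], 0.34)]
1.0
```

View pics/top0.png

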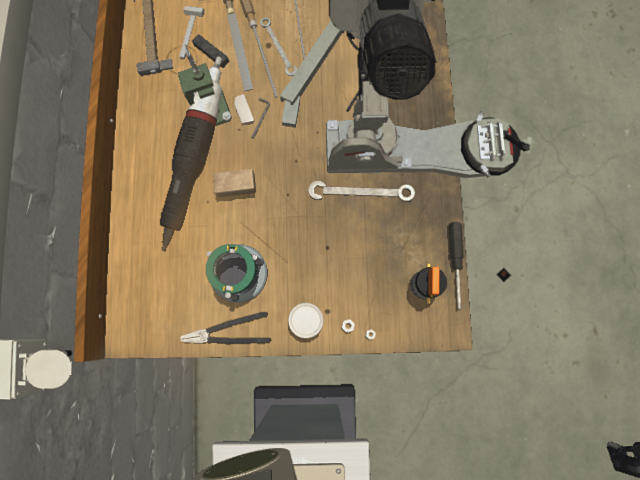

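The top view shows the strainer at about (432,283) with its bar nearly along world x. The stand is at (232,268), with dabs at the top and bottom. Next I'll measure the exact poses from colour masks.

```bash
cat >> h.py <<'E'
def plane(c,uv,z):
    """pixels -> world points on plane z (fixed camera or wrist)"""
    k=eyes.get_calibration(c); K=np.array(k['intrinsics']);D=np.array(k['D'])
    if 'R' in k: R=np.array(k['R']);t=np.array(k['t'])
    else:
        from scipy.spatial.transform import Rotation as Ro
        s=sense(); T=np.eye(4); T[:3,:3]=Ro.from_euler('xyz',s['tcp_rot'],degrees=True).as_matrix(); T[:3,3]=s['tool_pos']
        T=np.linalg.inv(T@np.array(k['mount'])); R=T[:3,:3];t=T[:3,3]
    n=cv2.undistortPoints(np.array(uv,float).reshape(-1,1,2),K,D)[:,0]
    d=np.c_[n,np.ones(len(n))]@R; o=-R.T@t
    return o+d*((z-o[2])/d[:,2])[:,None]
def hsv(c): return cv2.cvtColor(eyes_img[c],cv2.COLOR_RGB2HSV)
def mask(c,lo,hi,box=None):
    m=cv2.inRange(hsv(c),np.array(lo),np.array(hi))
    if box:
        b=np.zeros_like(m);b[box[1]:box[3],box[0]:box[2]]=1;m=m*b
    v,u=np.nonzero(m); return np.c_[u,v]
E
python3 - <<'E'
from h import *
snap('top'); im=eyes_img['top']
cr=np.hstack([cv2.resize(im[235:305,195:275],(400,350),interpolation=cv2.INTER_CUBIC),cv2.resize(im[248:318,395:475],(400,350),interpolation=cv2.INTER_CUBIC)])
cv2.imwrite('pics/crop1.png',cr[...,::-1])
o=mask('top',(5,150,120),(18,255,255),(395,248,475,318)); 
W=plane('top',o,118); r=cv2.minAreaRect(W[:,:2].astype(np.float32)); print('orange',len(o),r)
y=mask('top',(20,120,120),(35,255,255),(195,235,275,305)); Y=plane('top',y,95)
print('yellow',np.c_[y,np.round(Y[:,:2])].tolist())
g=mask('top',(60,100,40),(90,255,255),(195,235,275,305)); G=plane('top',g,95); 
print('green',len(g),cv2.minEnclosingCircle(G[:,:2].astype(np.float32)))
E
```

```text
orange 222 ((455.94891357421875, -283.63134765625), (18.797014236450195, 66.88990020751953), 81.59162139892578)
yellow [[227.0, 246.0, 543.0, 107.0], [228.0, 246.0, 542.0, 105.0], [236.0, 246.0, 542.0, 90.0], [227.0, 247.0, 541.0, 107.0], [228.0, 247.0, 541.0, 105.0], [236.0, 247.0, 540.0, 90.0], [227.0, 248.0, 539.0, 107.0], [228.0, 248.0, 539.0, 105.0], [235.0, 248.0, 538.0, 92.0], [236.0, 248.0, 538.0, 90.0], [227.0, 249.0, 537.0, 107.0], [228.0, 249.0, 537.0, 105.0], [235.0, 249.0, 536.0, 92.0], [236.0, 249.0, 536.0, 90.0], [235.0, 250.0, 534.0, 92.0], [224.0, 286.0, 465.0, 113.0], [223.0, 287.0, 463.0, 115.0], [224.0, 287.0, 463.0, 113.0], [231.0, 287.0, 463.0, 99.0], [232.0, 287.0, 463.0, 97.0], [223.0, 288.0, 462.0, 115.0], [224.0, 288.0, 461.0, 113.0], [231.0, 288.0, 461.0, 99.0], [232.0, 288.0, 461.0, 97.0], [223.0, 289.0, 460.0, 115.0], [224.0, 289.0, 460.0, 113.0], [231.0, 289.0, 459.0, 99.0], [232.0, 289.0, 459.0, 97.0], [223.0, 290.0, 458.0, 115.0], [224.0, 290.0, 458.0, 113.0], [231.0, 290.0, 457.0, 99.0], [232.0, 290.0, 457.0, 97.0]]
green 134 ((498.8941650390625, 98.38575744628906), 45.544593811035156)
```

View pics/crop1.png

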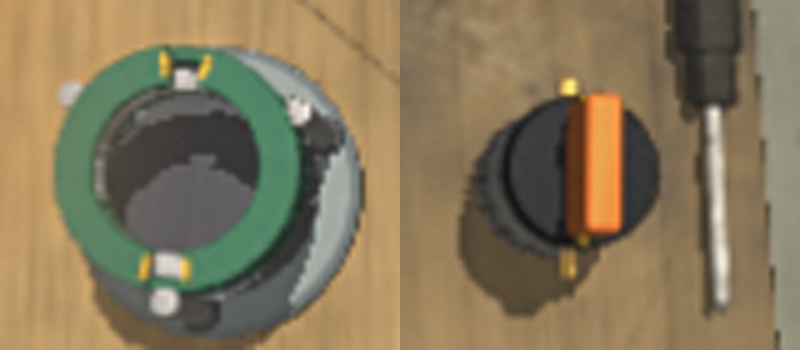

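Call:
{"name": "apply_moves", "arguments": {
  "rows": [
    [35,-18.2,-3,0,0,0],
    [35,-18.2,-3,0,0,0],
    [35,-18.2,-3,0,0,0],
    [35,-18.2,-3,0,0,0],
    [35,-18.2,-3,0,0,0]
  ],
  "fingers": 60
}}

```text
time: 1.68
tool_pos: [327.4, -426.9, 246.5]
tcp_rot: [180.0, -0.0, 18.4]
ft_force: [0.2, -0.2, -0.1]
finger_gap: 59.9
grip_force: 0.0
```

Call:
{"name": "apply_moves", "arguments": {
  "rows": [
    [35,-18.2,-3,0,0,0],
    [35,-18.2,-3,0,0,0],
    [35,-18.2,-3,0,0,0],
    [35,-18.2,-3,0,0,0],
    [35,-18.2,-3,0,0,0]
  ]
}}

```text
time: 2.3
tool_pos: [464.8, -285.3, 261.6]
tcp_rot: [180.0, -0.0, 18.4]
ft_force: [0.6, -0.2, 1.3]
finger_gap: 60.1
grip_force: 0.0
```

Call:
{"name": "apply_moves", "arguments": {
  "rows": [
    [0,0,0,0,0,-0.185],
    [0,0,0,0,0,-0.185],
    [0,0,0,0,0,-0.185],
    [0,0,0,0,0,-0.185],
    [0,0,0,0,0,-0.185]
  ]
}}

```text
time: 2.92
tool_pos: [464.0, -286.3, 261.3]
tcp_rot: [180.0, 0.0, 71.7]
ft_force: [0.6, 0.2, -0.1]
finger_gap: 59.8
grip_force: 0.0
```

Call:
{"name": "apply_moves", "arguments": {
  "rows": [
    [0,0,0,0,0,-0.185],
    [0,0,0,0,0,-0.185],
    [0,0,0,0,0,-0.185],
    [0,0,0,0,0,-0.185],
    [0,0,0,0,0,-0.185]
  ]
}}

```text
time: 3.55
tool_pos: [464.0, -286.3, 261.4]
tcp_rot: [180.0, 0.0, 124.7]
ft_force: [-0.4, 0.4, 0.2]
finger_gap: 60.2
grip_force: 0.0
```

Call:
{"name": "apply_moves", "arguments": {
  "rows": [
    [0,0,0,0,0,-0.185],
    [0,0,0,0,0,-0.185],
    [0,0,0,0,0,-0.185],
    [0,0,0,0,0,-0.185],
    [0,0,0,0,0,-0.185]
  ]
}}

```text
time: 4.18
tool_pos: [464.0, -286.3, 261.4]
tcp_rot: [-180.0, 0.0, 177.7]
ft_force: [0.3, -0.1, -0.1]
finger_gap: 60.4
grip_force: 0.0
```

```bash
python3 - <<'E'
from h import *
s=sense(); print({k:np.round(s[k],2).tolist() for k in ['time','joint_pos','tool_pos','tcp_rot','ft_force','wrist_torque']})
print(np.round(eyes.get_calibration('wrist')['mount'],3).tolist())
snap('wrist','w1.png')
for n in ['strainer_grip','strainer','strainer_center']: print(n,[(np.round(r['xyz'],1).tolist(),round(r['confidence'],2)) for r in models.place_of(n,'wrist')[:2]])
o=mask('wrist',(5,150,120),(18,255,255)); W=plane('wrist',o,118); print(len(o),cv2.minAreaRect(W[:,:2].astype(np.float32)))
E
```

```text
{'time': 4.18, 'joint_pos': [-37.07, -1.66, 91.59, 0.0, 90.07, -124.79], 'tool_pos': [463.99, -286.31, 261.36], 'tcp_rot': [-180.0, 0.01, 177.73], 'ft_force': [0.31, -0.06, -0.14], 'wrist_torque': [0.02, -0.02, -0.06]}
[[0.001, -0.956, -0.292, 74.104], [1.0, 0.001, 0.001, 0.702], [-0.0, -0.292, 0.956, -143.593], [0.0, 0.0, 0.0, 1.0]]
strainer_grip [([463.1, -287.1, 97.1], 0.89)]
strainer [([465.3, -287.5, 0.6], 0.96)]
strainer_center [([464.5, -284.5, 56.2], 0.86)]
1446 ((453.26031494140625, -284.4421691894531), (13.310133934020996, 70.61214447021484), 85.4687271118164)
```

View pics/w1.png

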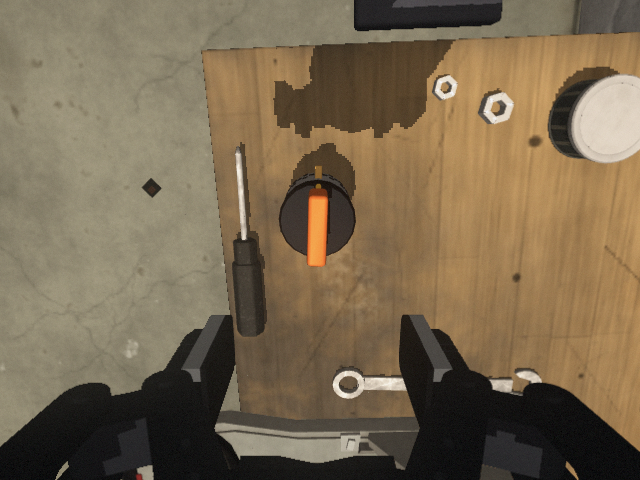

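```bash
python3 - <<'E'
from h import *
snap('wrist')
h=hsv('wrist'); o=mask('wrist',(5,150,120),(18,255,255))
for v in range(o[:,1].min(),o[:,1].max()+1,6):
    u=o[o[:,1]==v,0]; print(v,u.min(),u.max(),h[v,u,2].astype(int).mean().round(),np.round(plane('wrist',[[(u.min()+u.max())/2,v]],118)[0],1))
W=np.array([plane('wrist',[[o[o[:,1]==v,0].mean(),v]],118)[0] for v in range(o[:,1].min()+14,o[:,1].max()-3)])
p=np.polyfit(W[:,0],W[:,1],1); print('yaw',np.degrees(np.arctan(p[0])),'y at 464',np.polyval(p,464))
b=mask('wrist',(15,90,60),(32,255,255),(305,155,335,195)); print('brass',b.mean(0) if len(b) else 0,len(b), np.round(plane('wrist',[b.mean(0)],52),1) if len(b) else 0)
E
```

```text
166 316 320 136.0 [ 418.1 -282.2  118. ]
172 315 320 137.0 [ 422.  -282.7  118. ]Traceback (most recent call last):
  File "<stdin>", line 5, in <module>
    return umr_minimum(a, axis, None, out, keepdims, initial, where)
ValueError: zero-size array to reduction operation minimum which has no identity
```

```bash
python3 - <<'E'
from h import *
snap('wrist')
h=hsv('wrist'); o=mask('wrist',(5,150,120),(18,255,255)); 
l=o[o[:,1]<180]; print('lug', np.round(plane('wrist',[[l[:,0].mean(),l[:,1].min()],[l[:,0].mean(),l[:,1].max()]],52),1))
o=o[o[:,1]>188]
for v in range(o[:,1].min(),o[:,1].max()+1,8):
    u=o[o[:,1]==v,0]; print(v,u.min(),u.max(),h[v,u,2].astype(int).mean().round(),np.round(plane('wrist',[[(u.min()+u.max())/2,v]],118)[0],1))
W=np.array([plane('wrist',[[o[o[:,1]==v,0].mean(),v]],118)[0] for v in range(o[:,1].min()+14,o[:,1].max()-3)])
p=np.polyfit(W[:,0],W[:,1],1); print('yaw',np.degrees(np.arctan(p[0])),'y at 464',np.polyval(p,464))
E
```

```text
lug [[ 424.5 -282.6   52. ]
 [ 433.5 -283.1   52. ]]
195 311 323 130.0 [ 437.4 -283.8  118. ]
203 308 327 233.0 [ 442.9 -283.7  118. ]
211 308 326 238.0 [ 448.5 -284.4  118. ]
219 308 326 238.0 [ 454.1 -284.6  118. ]
227 308 326 237.0 [ 459.8 -284.9  118. ]
235 308 326 236.0 [ 465.5 -285.2  118. ]
243 308 326 235.0 [ 471.3 -285.5  118. ]
251 307 325 233.0 [ 477.1 -286.5  118. ]
259 307 326 229.0 [ 483.1 -286.4  118. ]
yaw -3.671113211612034 y at 464 -285.22751589981965
```

Call:
{"name": "apply_moves", "arguments": {
  "rows": [
    [-0.5,1.1,30,0,0,0.024],
    [0,0,40,0,0,0],
    [0,0,40,0,0,0],
    [0,0,40,0,0,0],
    [0,0,24,0,0,0]
  ],
  "fingers": 50
}}

```text
time: 5.1
tool_pos: [463.4, -284.4, 84.8]
tcp_rot: [179.9, -0.1, 175.8]
ft_force: [0.0, -0.2, -0.2]
finger_gap: 49.8
grip_force: 0.0
```

Call:
{"name": "apply_moves", "arguments": {
  "rows": [
    [0,0,0,0,0,0],
    [0,0,0,0,0,0],
    [0,0,0,0,0,0],
    [0,0,0,0,0,0],
    [0,0,0,0,0,0]
  ],
  "fingers": 5,
  "grip_force": 40
}}

```text
time: 5.72
tool_pos: [465.3, -285.9, 88.6]
tcp_rot: [-179.9, 0.1, 176.0]
ft_force: [-1.0, -0.0, 5.9]
finger_gap: 13.2
grip_force: 43.6
```

Call:
{"name": "apply_moves", "arguments": {
  "rows": [
    [0,0,0,0,0,0],
    [0,0,-1,0,0,0],
    [0,0,-1,0,0,0],
    [0,0,0,0,0,0],
    [0,0,0,0,0,0]
  ]
}}

```text
time: 6.35
tool_pos: [464.2, -285.0, 88.9]
tcp_rot: [180.0, -0.0, 176.0]
ft_force: [0.3, 0.1, -1.6]
finger_gap: 13.3
grip_force: 42.6
```

```bash
python3 - <<'E'
from h import *
s=sense(); print({k:np.round(s[k],2).tolist() for k in s})
E
```

```text
{'time': 6.35, 'joint_pos': [-36.94, 5.65, 102.59, 0.0, 71.81, -122.94], 'qd': [0.08, -0.06, -0.18, -0.06, -0.08, -0.06], 'joint_efforts': [0.0, -52.41, -47.13, -0.0, 0.01, 0.0], 'tool_pos': [464.25, -284.98, 88.87], 'tcp_rot': [179.97, -0.04, 176.0], 'ft_force': [0.26, 0.13, -1.62], 'wrist_torque': [-0.03, -0.03, -0.01], 'grip_force': 42.6, 'finger_gap': 13.31}
```

Call:
{"name": "apply_moves", "arguments": {
  "rows": [
    [0,0,-12,0,0,0],
    [0,0,-28,0,0,0],
    [0,0,-35,0,0,0],
    [0,0,-35,0,0,0],
    [0,0,-20,0,0,0]
  ]
}}

```text
time: 6.98
tool_pos: [465.4, -285.8, 222.4]
tcp_rot: [-179.9, 0.2, 176.0]
ft_force: [0.8, 0.4, -1.6]
finger_gap: 13.4
grip_force: 42.6
```

Call:
{"name": "apply_moves", "arguments": {
  "rows": [
    [-1,12,0,0,0,0],
    [-1,26,0,0,0,0],
    [-2,32,0,0,0,0],
    [-2,32,0,0,0,0],
    [-2,32,0,0,0,0]
  ]
}}

```text
time: 7.6
tool_pos: [480.9, -150.0, 217.0]
tcp_rot: [179.9, -0.2, 176.0]
ft_force: [1.2, -0.3, -2.7]
finger_gap: 13.3
grip_force: 42.5
```

Call:
{"name": "apply_moves", "arguments": {
  "rows": [
    [-2,32,0,0,0,0],
    [-2,32,0,0,0,0],
    [-2,32,0,0,0,0],
    [-1,22,0,0,0,0],
    [-1,14,0,0,0,0]
  ]
}}

```text
time: 8.22
tool_pos: [498.0, -19.2, 217.4]
tcp_rot: [180.0, -0.2, 176.1]
ft_force: [-0.5, -1.2, -2.0]
finger_gap: 13.4
grip_force: 42.5
```

Call:
{"name": "apply_moves", "arguments": {
  "rows": [
    [0,0,0,0,0,0],
    [0,0,0,0,0,0],
    [0,0,0,0,0,0],
    [0,0,0,0,0,0],
    [0,0,0,0,0,0]
  ]
}}

```text
time: 8.85
tool_pos: [499.1, -21.4, 219.4]
tcp_rot: [-180.0, 0.0, 176.0]
ft_force: [0.1, 0.2, -1.7]
finger_gap: 13.1
grip_force: 42.5
```

```bash
python3 - <<'E'
from h import *
s=sense(); print({k:np.round(s[k],2).tolist() for k in s})
snap('wrist','w2.png'); print('yaw',s['tcp_rot'])
y=mask('wrist',(20,120,120),(35,255,255)); Y=plane('wrist',y,95)
n,lab,st,ce=cv2.connectedComponentsWithStats(cv2.inRange(hsv('wrist'),np.array((20,120,120)),np.array((35,255,255))))
for i in range(1,n):
    if st[i,4]>5: print(st[i].tolist(),np.round(plane('wrist',[ce[i]],95)[0],1))
for m in ['collar_top','slot','stand','strainer_grip']: print(m,[(np.round(r['xyz'],1).tolist(),round(r['confidence'],2)) for r in models.place_of(m,'wrist')[:2]])
E
```

```text
{'time': 8.85, 'joint_pos': [-8.33, -7.94, 101.89, -0.0, 86.05, -94.3], 'qd': [0.22, 0.0, 0.0, 0.0, -0.06, 0.05], 'joint_efforts': [-0.05, -43.59, -50.96, -0.01, 0.0, -0.0], 'tool_pos': [499.07, -21.35, 219.35], 'tcp_rot': [-180.0, 0.01, 175.97], 'ft_force': [0.07, 0.16, -1.75], 'wrist_torque': [-0.02, 0.03, 0.04], 'grip_force': 42.5, 'finger_gap': 13.15}
yaw [-1.79998235e+02  7.99306805e-03  1.75968133e+02]
[503, 159, 5, 15, 62] [459.3 100.3  95. ]
[526, 159, 10, 16, 76] [460.8 116.2  95. ]
[484, 278, 8, 13, 55] [537.8  92.9  95. ]
[508, 279, 6, 13, 56] [539.5 108.5  95. ]
collar_top []
slot [([534.7, 101.1, 92.7], 0.59)]
stand [([498.0, 101.9, 4.3], 0.71)]
strainer_grip [([497.9, -22.6, 229.7], 0.64)]
```

View pics/w2.png

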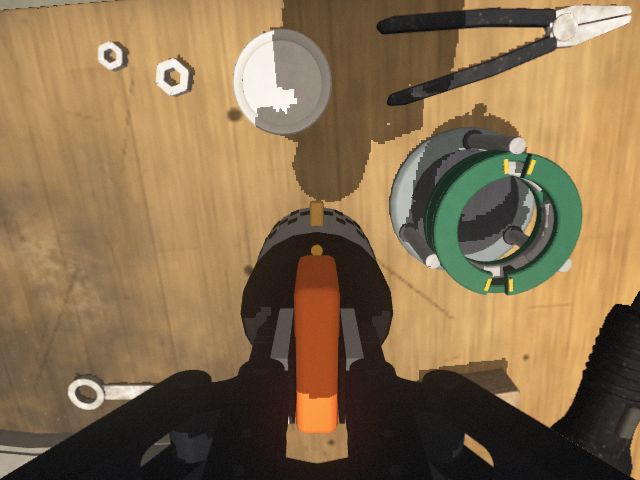

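```bash
python3 - <<'E'
from h import *
from scipy.spatial.transform import Rotation as Ro
snap('wrist'); snap('top'); snap('scene')
s=sense(); R=Ro.from_euler('xyz',s['tcp_rot'],degrees=True).as_matrix(); t=s['tool_pos']
zt=t[2]+118-87   # bar top
hw=hsv('wrist')
o=mask('wrist',(5,150,60),(22,255,255),(290,195,350,440))
for v in list(range(202,224,4))+list(range(265,430,20)):
    u=o[o[:,1]==v,0]
    if len(u): print(v,u.min(),u.max(),np.round((plane('wrist',[[(u.min()+u.max())/2,v]],t[2]-35 if v<230 else zt)[0]-t)@R,1))
# top camera
hv=hsv('top'); n,lab,st,ce=cv2.connectedComponentsWithStats(cv2.inRange(hv,np.array((5,150,60)),np.array((20,255,255))))
for i in range(1,n):
    if st[i,4]>40: print('top orange',st[i].tolist(),np.round(plane('top',[ce[i]],zt)[0],1))
for c in ['top','scene']:
  for m in ['collar_top','slot','stand','strainer_grip','strainer_center','strainer']: print(c,m,[(np.round(r['xyz'],1).tolist(),round(r['confidence'],2)) for r in models.place_of(m,c)[:2]])
  y=mask(c,(20,120,120),(35,255,255)); Y=plane(c,y,95)[:,:2]; k=np.linalg.norm(Y-[500,102],axis=1)<50; Y=Y[k]
  a=Y[Y[:,0]>500];b=Y[Y[:,0]<500]; print(c,len(a),len(b),(a.max(0)+a.min(0))/2,(b.max(0)+b.min(0))/2)
E
```

```text
202 310 322 [41.6  0.6 35. ]
206 310 322 [39.9  0.6 35. ]
210 310 322 [38.1  0.6 35. ]
214 310 322 [36.4  0.6 35. ]
218 310 322 [34.6  0.6 35. ]
222 310 322 [32.9  0.6 35. ]
265 298 335 [ 35.8   0.8 -31. ]
285 295 338 [ 29.8   0.8 -31. ]
305 294 339 [ 23.6   0.8 -31. ]
325 294 339 [ 17.2   0.8 -31. ]
345 295 338 [ 10.6   0.8 -31. ]
365 296 337 [  3.8   0.8 -31. ]
385 296 337 [ -3.2   0.8 -31. ]
405 296 337 [-10.4   0.8 -31. ]
425 297 336 [-17.9   0.8 -31. ]
top orange [75, 0, 48, 362, 7937] [635.8 302.7 250.3]
top collar_top [([499.1, 98.7, 94.3], 0.83), ([386.6, -122.6, -0.1], 0.69)]
top slot [([540.1, 93.6, 98.9], 0.94)]
top stand []
top strainer_grip [([499.9, -19.3, 228.7], 0.71)]
top strainer_center [([497.6, -18.2, 189.0], 0.56), ([501.2, -19.8, 132.9], 0.21)]
top strainer [([500.5, -21.4, 134.7], 0.53)]Traceback (most recent call last):
  File "<stdin>", line 18, in <module>
    return umr_maximum(a, axis, None, out, keepdims, initial, where)
ValueError: zero-size array to reduction operation maximum which has no identity
```

Call:
{"name": "apply_moves", "arguments": {
  "rows": [
    [-14,17,0,0,0,0],
    [-27,32,0,0,0,0],
    [-30,35,0,0,0,0],
    [-27,32,0,0,0,0],
    [-14,17,0,0,0,0]
  ]
}}

```text
time: 10.18
tool_pos: [621.0, 105.5, 218.8]
tcp_rot: [180.0, -0.0, 176.1]
ft_force: [-0.4, -0.9, -1.1]
finger_gap: 13.3
grip_force: 42.5
```

Call:
{"name": "apply_moves", "arguments": {
  "rows": [
    [0,0,0,0,0,0],
    [0,0,0,0,0,0],
    [0,0,0,0,0,0],
    [0,0,0,0,0,0],
    [0,0,0,0,0,0]
  ]
}}

```text
time: 10.8
tool_pos: [620.0, 103.5, 219.6]
tcp_rot: [180.0, 0.0, 176.0]
ft_force: [0.9, -0.4, -1.6]
finger_gap: 12.9
grip_force: 42.5
```

```bash
python3 - <<'E'
from h import *
s=sense(); print({k:np.round(s[k],2).tolist() for k in ['time','tool_pos','tcp_rot','ft_force','joint_pos']})
snap('wrist','w3.png')
n,lab,st,ce=cv2.connectedComponentsWithStats(cv2.inRange(hsv('wrist'),np.array((20,120,120)),np.array((35,255,255))))
for i in range(1,n):
    if st[i,4]>5: print(st[i].tolist(),np.round(plane('wrist',[ce[i]],95)[0],1))
m=cv2.inRange(hsv('wrist'),np.array((60,80,40)),np.array((90,255,255)))
cs,_=cv2.findContours(m,cv2.RETR_CCOMP,cv2.CHAIN_APPROX_NONE)
for c in sorted(cs,key=len)[-3:]:
    P=plane('wrist',c[:,0],95)[:,:2]; print(len(c),cv2.minEnclosingCircle(P.astype(np.float32)),cv2.fitEllipse(P.astype(np.float32)))
E
```

```text
{'time': 10.8, 'tool_pos': [619.95, 103.5, 219.56], 'tcp_rot': [180.0, 0.02, 175.97], 'ft_force': [0.95, -0.44, -1.58], 'joint_pos': [4.81, 12.13, 81.29, -0.0, 86.55, -81.17]}
[283, 101, 7, 16, 43] [537.4  91.9  95. ]
[310, 102, 6, 16, 39] [538.9 107.8  95. ]
[577, 285, 8, 35, 132] [677.7 283.   95. ]
[574, 326, 5, 16, 31] [701.1 282.2  95. ]
[574, 343, 2, 5, 9] [709.7 281.9  95. ]
15 ((482.82080078125, 125.52740478515625), 2.1099770069122314) ((482.5055236816406, 125.39128112792969), (0.8925719261169434, 4.33327054977417), 132.65025329589844)
57 ((488.52008056640625, 79.44691467285156), 7.910579681396484) ((488.6761779785156, 79.9747085571289), (3.1548948287963867, 14.713920593261719), 59.61014938354492)
731 ((499.4946594238281, 103.7840347290039), 47.70841979980469) ((505.9642639160156, 102.93923950195312), (73.47699737548828, 89.3450927734375), 172.10072326660156)
```

View pics/w3.png

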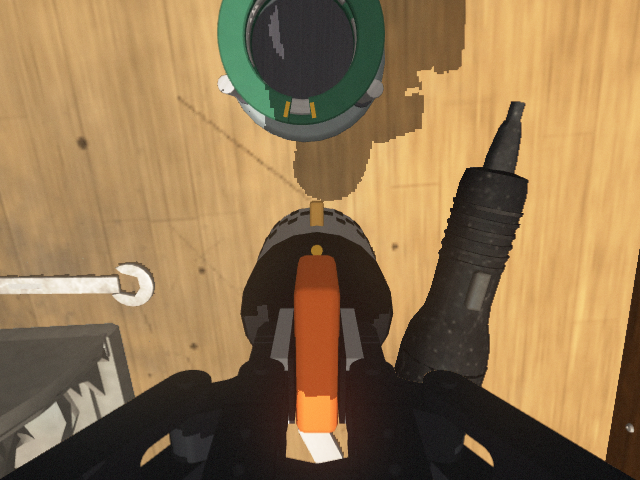

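Call:
{"name": "apply_moves", "arguments": {
  "rows": [
    [12,-0.9,0,0,0,0],
    [30,-2.2,0,0,0,0],
    [34,-2.5,0,0,0,0],
    [30,-2.2,0,0,0,0],
    [13.2,-1,0,0,0,0.026]
  ]
}}

```text
time: 11.48
tool_pos: [498.9, 103.5, 219.4]
tcp_rot: [180.0, 0.0, 174.5]
ft_force: [-0.1, -0.3, -2.5]
finger_gap: 13.0
grip_force: 42.5
```

Call:
{"name": "apply_moves", "arguments": {
  "rows": [
    [0,0,8,0,0,0],
    [0,0,12,0,0,0],
    [0,0,10,0,0,0],
    [0,0,0,0,0,0],
    [0,0,0,0,0,0]
  ]
}}

```text
time: 12.1
tool_pos: [500.7, 103.4, 189.2]
tcp_rot: [-180.0, -0.0, 174.5]
ft_force: [-0.5, 0.2, -2.3]
finger_gap: 12.9
grip_force: 42.5
```

```bash
python3 - <<'E'
from h import *
s=sense(); print({k:np.round(s[k],2).tolist() for k in ['time','tool_pos','tcp_rot','ft_force','joint_pos']})
a=snap('scene')[0]; 
for m in ['collar_top','strainer','strainer_grip']: print(m,[(np.round(r['xyz'],1).tolist(),round(r['confidence'],2)) for r in models.place_of(m,'scene')[:2]])
k=eyes.get_calibration('scene'); uv=cv2.projectPoints(np.array([[500.,103,95]]),cv2.Rodrigues(np.array(k['R']))[0],np.array(k['t']),np.array(k['intrinsics']),np.array(k['D']))[0][0,0]
u,v=uv.astype(int); b=snap('top')[0]
k=eyes.get_calibration('top'); u2,v2=cv2.projectPoints(np.array([[500.,103,95]]),cv2.Rodrigues(np.array(k['R']))[0],np.array(k['t']),np.array(k['intrinsics']),np.array(k['D']))[0][0,0].astype(int)
c=lambda i,u,v: cv2.resize(i[max(v-60,0):max(v-60,0)+100,max(u-50,0):max(u-50,0)+100],(400,400),interpolation=cv2.INTER_CUBIC)
print(u,v,u2,v2); cv2.imwrite('pics/s4.png',np.hstack([c(a,u,v),c(b,u2,v2)])[...,::-1])
E
```

```text
{'time': 12.1, 'tool_pos': [500.71, 103.36, 189.17], 'tcp_rot': [-179.99, -0.02, 174.51], 'ft_force': [-0.47, 0.18, -2.29], 'joint_pos': [5.92, -5.0, 102.34, -0.0, 82.68, -78.59]}
collar_top [([494.7, 100.0, 96.0], 0.86), ([667.3, -158.2, 0.1], 0.58)]
strainer [([501.9, 103.1, 96.2], 0.68)]
strainer_grip [([501.2, 99.2, 198.7], 0.59)]
251 301 229 267
```

View pics/s4.png

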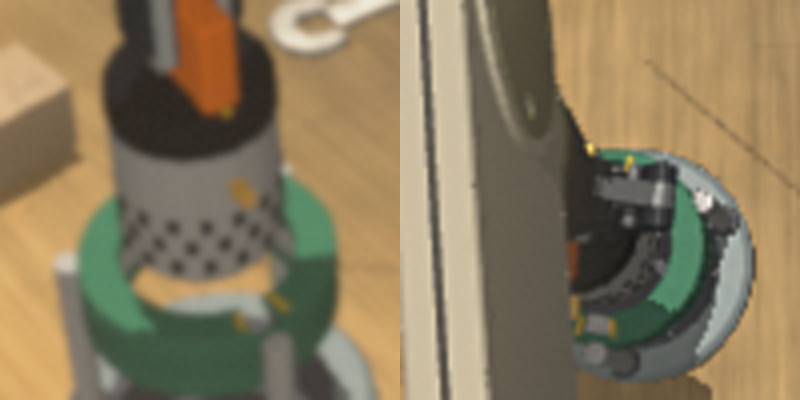

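```bash
cat >> h.py <<'E'
def proj(c,X):
    k=eyes.get_calibration(c); return cv2.projectPoints(np.array(X,float).reshape(-1,3),cv2.Rodrigues(np.array(k['R']))[0],np.array(k['t'],float),np.array(k['intrinsics']),np.array(k['D']))[0][:,0]
E
python3 - <<'E'
from h import *
snap('scene'); 
n,lab,st,ce=cv2.connectedComponentsWithStats(cv2.inRange(hsv('scene'),np.array((12,110,70)),np.array((35,255,255)))[235:345,200:300])
for i in range(1,n):
    if 4<st[i,4]<300: print(st[i].tolist(),ce[i]+[200,235])
a=np.radians(-5.5); d=np.array([np.cos(a),np.sin(a)])
T=np.array([500.5,103,189.3]); e=-d
print('lug pred',proj('scene',[[*(T[:2]-38*d),T[2]-38],[*(T[:2]-40*d),T[2]-38]]))
C=np.array([499.3,103.3]); nrm=np.array([-d[1],d[0]])
print('dabs pred',proj('scene',[[*(C-39*d+8*nrm),95],[*(C-39*d-8*nrm),95]]))
print('d/dx,d/dy',proj('scene',[[500,103,100],[510,103,100],[500,113,100]]))
m=cv2.inRange(hsv('scene'),np.array((60,70,30)),np.array((90,255,255)));m[:,:200]=0;m[:,310:]=0;m[:235]=0;m[360:]=0
v,u=np.nonzero(m); print('green',u.min(),u.max(),v.min(),v.max())
th=np.linspace(0,6.28,200); P=proj('scene',np.c_[C[0]+48*np.cos(th),C[1]+48*np.sin(th),0*th+95]); print('pred',P.min(0),P.max(0))
g=hsv('scene')[295,210:300]; print(g.tolist())
P=proj('scene',np.c_[T[0]+30*np.cos(th),T[1]+30*np.sin(th),0*th+T[2]-60]); print('body pred z129',P.min(0),P.max(0))
E
```

```text
[62, 0, 33, 15, 172] [272.28488372 238.56976744]
[58, 51, 7, 6, 27] [261.11111111 288.51851852]
[35, 71, 38, 13, 158] [252.26582278 311.87974684]
[59, 85, 3, 3, 6] [260.16666667 321.        ]
lug pred [[262.20490604 288.62736063]
 [262.92856165 289.47967175]]
dabs pred [[260.17076492 320.63089868]
 [269.96680156 316.0591631 ]]
d/dx,d/dy [[251.70715968 299.28432868]
 [247.9413224  295.5684095 ]
 [245.99695468 302.32877642]]
green 221 283 286 338
pred [219.2085757  280.02142809] [284.57666388 326.48372329]
[[17, 126, 206], [17, 128, 205], [17, 126, 204], [17, 126, 203], [18, 126, 204], [18, 124, 203], [18, 126, 202], [18, 126, 201], [18, 124, 201], [18, 123, 201], [18, 123, 201], [18, 122, 199], [19, 114, 188], [25, 90, 161], [43, 73, 144], [62, 72, 141], [68, 89, 141], [69, 94, 141], [69, 95, 139], [69, 88, 131], [61, 57, 111], [42, 33, 99], [21, 32, 105], [18, 31, 107], [17, 34, 104], [15, 34, 89], [15, 39, 79], [18, 36, 86], [17, 34, 106], [18, 32, 120], [19, 33, 124], [17, 33, 124], [19, 31, 114], [16, 30, 110], [19, 32, 110], [18, 32, 118], [16, 31, 125], [18, 30, 126], [18, 30, 127], [19, 29, 124], [20, 31, 122], [17, 31, 116], [19, 32, 111], [19, 32, 112], [18, 32, 119], [18, 31, 123], [18, 31, 124], [18, 31, 122], [15, 31, 114], [18, 36, 91], [19, 38, 73], [18, 39, 79], [18, 31, 99], [16, 34, 111], [18, 30, 111], [18, 31, 107], [18, 31, 107], [18, 32, 104], [17, 38, 93], [18, 38, 81], [23, 41, 74], [50, 48, 80], [65, 74, 104], [68, 88, 124], [69, 90, 136], [68, 90, 141], [68, 90, 141], [68, 90, 141], [69, 94, 141], [69, 94, 141], [68, 95, 142], [68, 90, 141], [61, 70, 139], [38, 73, 137], [22, 99, 157], [18, 116, 172], [18, 119, 178], [18, 119, 182], [17, 120, 182], [17, 118, 181], [17, 120, 181], [17, 119, 178], [17, 119, 178], [18, 117, 178], [18, 117, 178], [18, 117, 179], [17, 117, 179], [18, 118, 177], [18, 119, 176], [18, 119, 176]]
body pred z129 [229.02430986 270.64501884] [271.03652475 299.31372322]
```

Call:
{"name": "apply_moves", "arguments": {
  "rows": [
    [1,0,2,0,0,0],
    [0,0,3,0,0,0],
    [0,0,3,0,0,0],
    [0,0,3,0,0,0],
    [0,0,2,0,0,0]
  ]
}}

```text
time: 13.02
tool_pos: [499.4, 103.5, 175.9]
tcp_rot: [-180.0, -0.0, 174.5]
ft_force: [-0.4, 0.6, -1.3]
finger_gap: 13.3
grip_force: 42.5
```

Call:
{"name": "apply_moves", "arguments": {
  "rows": [
    [0,0,1.5,0,0,0],
    [0,0,1.5,0,0,0],
    [0,0,1,0,0,0],
    [0,0,1,0,0,0],
    [0,0,0,0,0,0]
  ]
}}

```text
time: 13.65
tool_pos: [499.5, 103.5, 171.2]
tcp_rot: [-180.0, -0.0, 174.5]
ft_force: [-0.5, 0.4, -2.1]
finger_gap: 13.5
grip_force: 42.5
```

```bash
cat > s.py <<'E'
from h import *
s=sense(); print({k:np.round(s[k],2).tolist() for k in ['time','tool_pos','tcp_rot','ft_force','wrist_torque']})
E
python3 s.py
```

```text
{'time': 13.65, 'tool_pos': [499.46, 103.49, 171.22], 'tcp_rot': [-180.0, -0.01, 174.51], 'ft_force': [-0.52, 0.36, -2.15], 'wrist_torque': [-0.01, -0.05, 0.07]}
```

Call:
{"name": "apply_moves", "arguments": {
  "rows": [
    [0,0,4,0,0,0],
    [0,0,5,0,0,0],
    [0,0,5,0,0,0],
    [0,0,5,0,0,0],
    [0,0,4,0,0,0]
  ]
}}

```text
time: 14.28
tool_pos: [499.4, 103.5, 147.8]
tcp_rot: [-180.0, -0.0, 174.5]
ft_force: [0.8, -0.1, -1.5]
finger_gap: 13.5
grip_force: 42.5
```

Call:
{"name": "apply_moves", "arguments": {
  "rows": [
    [0,0,3,0,0,0],
    [0,0,2,0,0,0],
    [0,0,1,0,0,0],
    [0,0,0,0,0,0],
    [0,0,0,0,0,0]
  ]
}}

```text
time: 14.9
tool_pos: [499.6, 103.5, 142.5]
tcp_rot: [180.0, 0.0, 174.5]
ft_force: [-0.4, 0.4, -2.0]
finger_gap: 13.6
grip_force: 42.5
```

```bash
python3 s.py; python3 - <<'E'
from h import *
a=snap('scene')[0]; b=snap('wrist')[0]
c=cv2.resize(a[220:350,190:320],(400,400),interpolation=cv2.INTER_CUBIC); d=cv2.resize(b[80:480,120:520],(400,400))
cv2.imwrite('pics/s5.png',np.hstack([c,d])[...,::-1])
E
```

```text
{'time': 14.9, 'tool_pos': [499.63, 103.51, 142.47], 'tcp_rot': [180.0, 0.02, 174.51], 'ft_force': [-0.4, 0.43, -2.02], 'wrist_torque': [-0.05, 0.02, -0.05]}
```

View pics/s5.png

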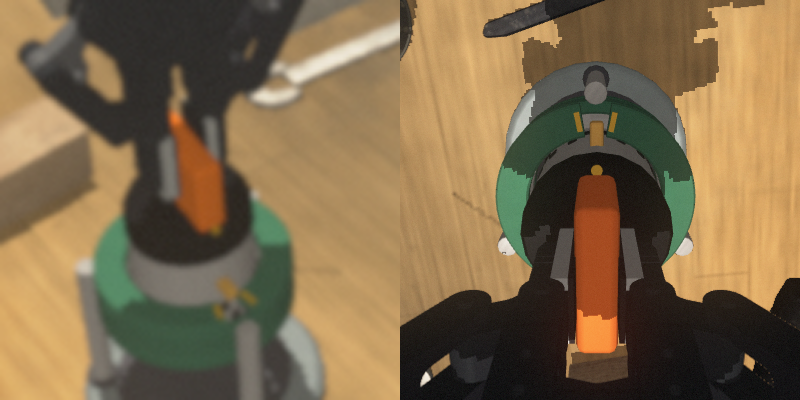

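Call:
{"name": "apply_moves", "arguments": {
  "rows": [
    [0,0,1.5,0,0,0],
    [0,0,1.5,0,0,0],
    [0,0,1.5,0,0,0],
    [0,0,1.5,0,0,0],
    [0,0,1.5,0,0,0]
  ]
}}

```text
time: 15.62
tool_pos: [499.5, 103.5, 134.6]
tcp_rot: [-180.0, -0.0, 174.5]
ft_force: [0.2, -0.4, -2.0]
finger_gap: 13.2
grip_force: 42.5
```

Call:
{"name": "apply_moves", "arguments": {
  "rows": [
    [0,0,1,0,0,0],
    [0,0,1,0,0,0],
    [0,0,1,0,0,0],
    [0,0,1,0,0,0],
    [0,0,1,0,0,0]
  ]
}}

```text
time: 16.25
tool_pos: [499.5, 103.5, 129.7]
tcp_rot: [180.0, 0.0, 174.5]
ft_force: [-0.2, -0.9, -2.1]
finger_gap: 13.4
grip_force: 42.5
```

Call:
{"name": "apply_moves", "arguments": {
  "rows": [
    [0,0,1.2,0,0,0],
    [0,0,1.2,0,0,0],
    [0,0,1.2,0,0,0],
    [0,0,1.2,0,0,0],
    [0,0,1.2,0,0,0]
  ]
}}

```text
time: 16.88
tool_pos: [499.5, 103.5, 123.7]
tcp_rot: [-180.0, 0.0, 174.5]
ft_force: [-0.4, -0.1, -0.9]
finger_gap: 13.4
grip_force: 42.5
```

Call:
{"name": "apply_moves", "arguments": {
  "rows": [
    [0,0,0.7,0,0,0],
    [0,0,0.6,0,0,0],
    [0,0,0.6,0,0,0],
    [0,0,0.6,0,0,0],
    [0,0,0,0,0,0]
  ]
}}

```text
time: 17.5
tool_pos: [499.5, 103.5, 121.2]
tcp_rot: [-180.0, -0.0, 174.5]
ft_force: [-0.4, 0.5, -3.1]
finger_gap: 13.4
grip_force: 42.5
```

Call:
{"name": "apply_moves", "arguments": {
  "rows": [
    [0,0,0.4,0,0,0],
    [0,0,0.4,0,0,0],
    [0,0,0.4,0,0,0],
    [0,0,0.4,0,0,0],
    [0,0,0,0,0,0]
  ]
}}

```text
time: 18.12
tool_pos: [499.7, 103.5, 120.4]
tcp_rot: [180.0, 0.0, 174.5]
ft_force: [-3.4, 0.1, 5.2]
finger_gap: 13.3
grip_force: 43.6
```

Call:
{"name": "apply_moves", "arguments": {
  "rows": [
    [0,0,0.4,0,0,0],
    [0,0,0.4,0,0,0],
    [0,0,0.3,0,0,0],
    [0,0,0.3,0,0,0],
    [0,0,0,0,0,0]
  ]
}}

```text
time: 18.75
tool_pos: [499.9, 103.5, 120.2]
tcp_rot: [180.0, 0.1, 174.5]
ft_force: [-7.8, -0.8, 14.7]
finger_gap: 13.4
grip_force: 45.0
```

Call:
{"name": "apply_moves", "arguments": {
  "rows": [
    [0,0,-0.6,0,0,0],
    [0,0,0,0,0,0.035],
    [0,0,0,0,0,0.035],
    [0,0,0,0,0,0.035],
    [0,0,0,0,0,0]
  ]
}}

```text
time: 19.38
tool_pos: [500.8, 103.5, 120.6]
tcp_rot: [180.0, 0.2, 168.5]
ft_force: [-1.8, -1.1, 8.6]
finger_gap: 13.3
grip_force: 44.1
```

```bash
python3 s.py
```

```text
{'time': 19.38, 'tool_pos': [500.76, 103.53, 120.65], 'tcp_rot': [179.96, 0.16, 168.48], 'ft_force': [-1.75, -1.12, 8.6], 'wrist_torque': [-0.14, 0.48, 0.05]}
```

Call:
{"name": "apply_moves", "arguments": {
  "rows": [
    [-0.5,0,0,0,0,0.035],
    [0,0,0,0,0,0.035],
    [0,0,0,0,0,0.035],
    [0,0,0,0,0,0.035],
    [0,0,0,0,0,0]
  ]
}}

```text
time: 20.0
tool_pos: [501.6, 103.3, 121.1]
tcp_rot: [179.9, 0.2, 160.5]
ft_force: [-1.3, -1.7, 11.1]
finger_gap: 13.4
grip_force: 44.4
```

```bash
python3 s.py
```

```text
{'time': 20.0, 'tool_pos': [501.63, 103.31, 121.07], 'tcp_rot': [179.94, 0.2, 160.45], 'ft_force': [-1.29, -1.69, 11.08], 'wrist_torque': [-0.29, 0.52, 0.01]}
```

Call:
{"name": "apply_moves", "arguments": {
  "rows": [
    [0,0,-0.4,0,0,0.035],
    [0,0,-0.1,0,0,0.035],
    [0,0,-0.1,0,0,0.035],
    [0,0,0,0,0,0.035],
    [0,0,0,0,0,0]
  ]
}}

```text
time: 20.62
tool_pos: [501.6, 103.2, 121.6]
tcp_rot: [179.9, 0.2, 152.4]
ft_force: [-1.1, -1.7, 10.5]
finger_gap: 13.6
grip_force: 44.3
```

```bash
python3 s.py
```

```text
{'time': 20.62, 'tool_pos': [501.62, 103.17, 121.57], 'tcp_rot': [179.92, 0.2, 152.43], 'ft_force': [-1.07, -1.73, 10.46], 'wrist_torque': [-0.34, 0.38, 0.04]}
```

Call:
{"name": "apply_moves", "arguments": {
  "rows": [
    [0,0,-0.2,0,0,0.03],
    [0,0,-0.1,0,0,0.03],
    [0,0,0,0,0,0.02],
    [0,0,0,0,0,0.02],
    [0,0,0,0,0,0]
  ]
}}

```text
time: 21.25
tool_pos: [501.5, 103.1, 121.9]
tcp_rot: [179.9, 0.2, 146.7]
ft_force: [-1.5, -1.9, 10.9]
finger_gap: 13.1
grip_force: 44.4
```

Call:
{"name": "apply_moves", "arguments": {
  "rows": [
    [0,0,-0.1,0,0,0.02],
    [0,0,0,0,0,0.02],
    [0,0,0,0,0,0.02],
    [0,0,0,0,0,0.02],
    [0,0,0,0,0,0]
  ]
}}

```text
time: 21.88
tool_pos: [501.6, 103.1, 122.1]
tcp_rot: [179.9, 0.2, 142.1]
ft_force: [-1.9, -1.8, 11.7]
finger_gap: 12.9
grip_force: 44.6
```

Call:
{"name": "apply_moves", "arguments": {
  "rows": [
    [0,0,-0.2,0,0,0.02],
    [0,0,0,0,0,0.02],
    [0,0,0,0,0,0.02],
    [0,0,0,0,0,0.02],
    [0,0,0,0,0,0]
  ]
}}

```text
time: 22.5
tool_pos: [501.5, 103.1, 122.4]
tcp_rot: [179.9, 0.2, 137.5]
ft_force: [-3.2, -3.3, 12.4]
finger_gap: 12.9
grip_force: 44.7
```

Call:
{"name": "apply_moves", "arguments": {
  "rows": [
    [0,0,-0.3,0,0,0.02],
    [0,0,0,0,0,0.02],
    [0,0,0,0,0,0.02],
    [0,0,0,0,0,0.02],
    [0,0,0,0,0,0]
  ]
}}

```text
time: 23.12
tool_pos: [501.4, 103.2, 122.6]
tcp_rot: [179.9, 0.1, 133.0]
ft_force: [-3.2, -2.6, 12.5]
finger_gap: 13.3
grip_force: 44.7
```

```bash
python3 s.py
```

```text
{'time': 23.12, 'tool_pos': [501.4, 103.16, 122.59], 'tcp_rot': [179.88, 0.14, 132.97], 'ft_force': [-3.16, -2.6, 12.45], 'wrist_torque': [-0.36, 0.73, 0.28]}
```

Call:
{"name": "apply_moves", "arguments": {
  "rows": [
    [0,0,-0.3,0,0,0.02],
    [0,0,0,0,0,0.02],
    [0,0,0,0,0,0.02],
    [0,0,0,0,0,0.02],
    [0,0,0,0,0,0]
  ]
}}

```text
time: 23.75
tool_pos: [501.2, 103.3, 122.8]
tcp_rot: [179.9, 0.1, 128.4]
ft_force: [-3.7, -1.7, 12.3]
finger_gap: 13.2
grip_force: 44.6
```

```bash
python3 s.py
```

```text
{'time': 23.75, 'tool_pos': [501.2, 103.3, 122.76], 'tcp_rot': [179.88, 0.11, 128.39], 'ft_force': [-3.66, -1.68, 12.33], 'wrist_torque': [-0.39, 0.69, 0.2]}
```

Call:
{"name": "apply_moves", "arguments": {
  "rows": [
    [0,0,-0.2,0,0,0.02],
    [0,0,0,0,0,0.02],
    [0,0,0,0,0,0.02],
    [0,0,0,0,0,0.02],
    [0,0,0,0,0,0]
  ]
}}

```text
time: 24.38
tool_pos: [500.9, 103.4, 122.5]
tcp_rot: [179.9, 0.1, 123.8]
ft_force: [-2.5, -0.3, 9.8]
finger_gap: 13.1
grip_force: 44.2
```

```bash
python3 s.py
```

```text
{'time': 24.38, 'tool_pos': [500.95, 103.41, 122.53], 'tcp_rot': [179.9, 0.08, 123.82], 'ft_force': [-2.49, -0.26, 9.85], 'wrist_torque': [-0.38, 0.48, 0.25]}
```

Call:
{"name": "apply_moves", "arguments": {
  "rows": [
    [0,0,0,0,0,0.02],
    [0,0,0,0,0,0.02],
    [0,0,0,0,0,0],
    [0,0,0,0,0,0],
    [0,0,0,0,0,0]
  ]
}}

```text
time: 25.0
tool_pos: [500.8, 103.3, 122.3]
tcp_rot: [179.9, 0.1, 121.5]
ft_force: [-3.4, -0.7, 7.9]
finger_gap: 13.5
grip_force: 44.1
```

```bash
python3 s.py
```

```text
{'time': 25.0, 'tool_pos': [500.81, 103.3, 122.32], 'tcp_rot': [179.91, 0.07, 121.53], 'ft_force': [-3.42, -0.73, 7.87], 'wrist_torque': [-0.38, 0.49, 0.1]}
```

Call:
{"name": "apply_moves", "arguments": {
  "rows": [
    [0,0,0.1,0,0,0.02],
    [0,0,0.1,0,0,0.02],
    [0,0,0,0,0,0.02],
    [0,0,0,0,0,0],
    [0,0,0,0,0,0]
  ]
}}

```text
time: 25.62
tool_pos: [499.8, 103.3, 120.3]
tcp_rot: [-180.0, -0.0, 118.1]
ft_force: [-1.0, -0.7, -2.7]
finger_gap: 12.9
grip_force: 42.6
```

```bash
python3 s.py
```

```text
{'time': 25.62, 'tool_pos': [499.78, 103.34, 120.31], 'tcp_rot': [-179.97, -0.01, 118.09], 'ft_force': [-0.96, -0.68, -2.7], 'wrist_torque': [-0.11, 0.04, -0.03]}
```

Call:
{"name": "apply_moves", "arguments": {
  "rows": [
    [0,0,0.6,0,0,0],
    [0,0,0.6,0,0,0],
    [0,0,0.6,0,0,0],
    [0,0,0.6,0,0,0],
    [0,0,0,0,0,0]
  ]
}}

```text
time: 26.25
tool_pos: [500.0, 103.4, 118.3]
tcp_rot: [-180.0, 0.0, 118.1]
ft_force: [-0.2, -1.7, -1.9]
finger_gap: 13.3
grip_force: 42.6
```

```bash
python3 s.py
```

```text
{'time': 26.25, 'tool_pos': [500.0, 103.36, 118.26], 'tcp_rot': [-180.0, 0.0, 118.07], 'ft_force': [-0.18, -1.66, -1.9], 'wrist_torque': [-0.31, 0.07, 0.05]}
```

Call:
{"name": "apply_moves", "arguments": {
  "rows": [
    [0,0,0.5,0,0,0],
    [0,0,0.5,0,0,0],
    [0,0,0.5,0,0,0],
    [0,0,0.3,0,0,0],
    [0,0,0,0,0,0]
  ]
}}

```text
time: 26.88
tool_pos: [500.1, 103.4, 116.7]
tcp_rot: [180.0, 0.0, 118.1]
ft_force: [-1.6, -2.0, 1.0]
finger_gap: 12.9
grip_force: 42.9
```

Call:
{"name": "apply_moves", "arguments": {
  "rows": [
    [0,0,0.3,0,0,0],
    [0,0,0.3,0,0,0],
    [0,0,0,0,0,0],
    [0,0,0,0,0,0],
    [0,0,0,0,0,0]
  ]
}}

```text
time: 27.5
tool_pos: [500.2, 103.4, 116.6]
tcp_rot: [180.0, 0.0, 118.1]
ft_force: [-3.8, -1.6, 6.7]
finger_gap: 13.4
grip_force: 43.8
```

```bash
python3 s.py
```

```text
{'time': 27.5, 'tool_pos': [500.17, 103.43, 116.61], 'tcp_rot': [179.98, 0.01, 118.08], 'ft_force': [-3.84, -1.56, 6.71], 'wrist_torque': [-0.44, 0.81, 0.02]}
```

Call:
{"name": "apply_moves", "arguments": {
  "rows": [
    [0,0,-0.4,0,0,0],
    [0,0,-0.3,0,0,0],
    [0,0,0,0,0,0],
    [0,0,0,0,0,0],
    [0,0,0,0,0,0]
  ]
}}

```text
time: 28.12
tool_pos: [500.1, 103.4, 116.6]
tcp_rot: [180.0, 0.0, 118.1]
ft_force: [-2.0, -1.4, 2.3]
finger_gap: 13.4
grip_force: 43.2
```

Call:
{"name": "apply_moves", "arguments": {
  "rows": [
    [0,0,0,0,0,0],
    [0,0,0,0,0,0],
    [0,0,0,0,0,0],
    [0,0,0,0,0,0],
    [0,0,0,0,0,0]
  ],
  "fingers": 45
}}

```text
time: 28.75
tool_pos: [500.0, 103.4, 116.6]
tcp_rot: [180.0, -0.0, 118.1]
ft_force: [-0.0, -0.4, 0.1]
finger_gap: 44.9
grip_force: 0.0
```

Call:
{"name": "apply_moves", "arguments": {
  "rows": [
    [0,0,-4,0,0,0],
    [0,0,-12,0,0,0],
    [0,0,-25,0,0,0],
    [0,0,-35,0,0,0],
    [0,0,-35,0,0,0]
  ]
}}

```text
time: 29.38
tool_pos: [500.0, 103.4, 229.6]
tcp_rot: [180.0, 0.0, 118.1]
ft_force: [1.2, 0.2, -0.7]
finger_gap: 45.2
grip_force: 0.0
```

Call:
{"name": "apply_moves", "arguments": {
  "rows": [
    [0,0,-20,0,0,0],
    [0,0,-10,0,0,0],
    [0,0,0,0,0,0],
    [0,0,0,0,0,0],
    [0,0,0,0,0,0]
  ]
}}

```text
time: 30.0
tool_pos: [499.4, 103.3, 256.2]
tcp_rot: [-179.9, -0.1, 118.1]
ft_force: [-0.6, 0.2, 0.8]
finger_gap: 45.0
grip_force: 0.0
```

```bash
python3 s.py; python3 - <<'E'
from h import *
a=snap('scene')[0]; b=snap('wrist')[0]
for c in ['scene','wrist']:
  for m in ['strainer_grip','strainer','strainer_center']: print(c,m,[(np.round(r['xyz'],1).tolist(),round(r['confidence'],2)) for r in models.place_of(m,c)[:1]])
c=cv2.resize(a[210:340,190:320],(400,400),interpolation=cv2.INTER_CUBIC); d=cv2.resize(b,(400,300))
cv2.imwrite('pics/s6.png',np.hstack([c,np.vstack([d,d[:100]*0])])[...,::-1])
E
```

```text
{'time': 30.0, 'tool_pos': [499.38, 103.34, 256.21], 'tcp_rot': [-179.88, -0.05, 118.07], 'ft_force': [-0.58, 0.16, 0.82], 'wrist_torque': [0.01, -0.02, 0.07]}
scene strainer_grip [([499.2, 101.0, 124.6], 0.83)]
scene strainer [([498.5, 102.0, 25.1], 0.8)]
scene strainer_center [([499.1, 105.7, 84.2], 0.98)]
wrist strainer_grip [([499.6, 102.6, 125.4], 0.74)]
wrist strainer [([500.1, 102.5, 29.7], 0.86)]
wrist strainer_center [([501.6, 103.3, 27.2], 0.64)]
```

View pics/s6.png

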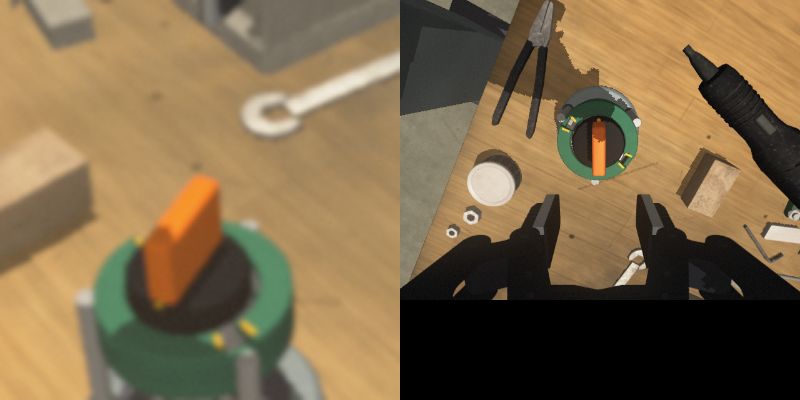

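The strainer hangs upright in the collar with its bar turned about 56° from the slots. The grip reads about 125–128 mm, which matches the seated height, and the bystanders have not moved. Handing in.

```bash
python3 -c "
from bench import job; print(job.hand_in())"
```

```text
the job is handed in; nothing more can be done
None
```

The strainer is hanging upright in the drip stand: both lugs dropped into the locking notches about 56° clockwise of the slots, the gripper let go and moved clear, and the job was handed in at about 30 s.

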